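# Fold in the flap and close the instrument case

## Task

Close up the dark wooden instrument case: first fold its upright aluminium flap down flat over the small parts in the front compartment, then swing the open wooden cover fully shut over it. Do it by pushing with the fingers, without pinching or lifting anything; the case stays standing where it is with its parts inside, and the other things on the bench are left alone.

Things in the scene. Friction and masses are not known exactly. Their poses are not given: they have to be found in the camera images.
- case: dark wooden instrument case with brass corners, loose on the bench, about 2 to 3 kg, 124 (x) x 130 (y) x 52 mm high without its cover, walls 6 thick. Origin: centre of its underside. Its +x runs from the front wall (robot's side) to the back wall, +y to the left, z up; turned by up to 0.55 rad.
- flap (a joint): angle of the flap: 0 = folded down flat (its own stop), about 1.57 = upright, 1.7 = farthest, leaning to the front. A stiff hinge (0.08 N m of friction) holds it at any angle, so it must be pushed all the way down.
- flap_hinge (a point): middle of the flap's hinge line, which runs along the case's y just inside the front wall: 53 mm to the front (-x) of the case's origin, 40 mm above its underside. Its x axis points from the hinge to the flap's free edge; its z axis out of the face that looks to the front while the flap stands and up when it is down.
- flap_middle (a point): middle of that outer face of the flap, 42 mm from the hinge. The flap is a bright aluminium panel 86 mm long from the hinge to its rounded free edge, 112 wide along the hinge, 4 thick (6 at the edge). Folded down it lies 10 mm below the rim of the case, over the front compartment, and its free edge stops 29 mm short of the cover's hinge.
- flap_edge (a point): middle of the flap's free edge, 83 mm from the hinge.
- cover (a joint): angle of the cover: 0 = fully shut on the case (its own stop), 1.57 = standing upright, 1.9 = farthest open, leaning to the back. A stiff hinge (0.3 N m of friction, more than its weight) holds it at any angle, so it must be pushed all the way shut.
- cover_hinge (a point): middle of the cover's hinge line, which runs along the case's y on the back wall: 62 mm to the back (+x) of the case's origin, 54 mm above its underside. Its -x axis points from the hinge to the cover's free edge; its z axis out of the outer face, which looks to the back while the cover stands open and up when it is shut.
- cover_middle (a point): middle of the cover's outer face, 62 mm from the hinge. The cover is a dark wooden board 124 mm from hinge to free edge, 130 wide along the hinge, 12 thick (its outer face lies 12 mm from the hinge line), lined with blue cloth inside.
- cover_edge (a point): middle of the cover's free edge, 124 mm from the hinge, at half its thickness.
- steel_punch: grey steel punch, 60 mm long, 18 thick, lying in the front compartment of the case. Origin: centre of its underside.
- rubber_cup: black rubber cup wheel, 23 mm wide, 10 high, in the front compartment. Origin: centre of its underside.
- brush_wheel: black brush wheel, 25 mm wide, 8 high, in the front compartment. Origin: centre of its underside.
- coffee_tin: small open red tin, 56 mm wide, 58 high, in front of the case or at its right. Origin: centre of its underside.
- salve_tin: cream-coloured tin with a white screw lid, 64 mm wide, 56 high, in front of the case or at its right. Origin: centre of its underside.
- bench_block: round bench block, dark with a steel top, 99 mm wide, 53 high, at the right beside the vice. Origin: centre of its underside.
- round_tin: flat aluminium tin, 39 mm wide, 13 high, at the left of the case. Origin: centre of its underside.

How it is judged:
By the outcome, as a careful person would: the job done as asked, in the order asked, and still so for the second after the job is handed in, with the robot touching nothing.
It also fails if it takes over 51 s, if anything falls off the work surface, if the arm or the gripper's body presses on something with over 40 N, if the wrist force passes 120 N, or if a joint passes its speed limit or range.

## Robot

A 6-joint arm with a two-finger parallel gripper is mounted at the origin on a cart in front of the work surface, level with it; the furniture and walls round the work are solid. World frame = base frame: x ahead of the robot, y to its left, z up, the work surface at z = 0. Lengths are in mm, angles in rad, forces in N, time in s.
With the tool pointing down it reaches from about 350 to 975 mm from the base axis. Payload 7.1 kg.
Tool frame: the origin (TCP) lies on the front face of the gripper's body, between the roots of the fingers; the fingertips stand 80 mm ahead of it and the grasp point (between the pads) lies 61 mm ahead of it (env.tips_ahead is the distance from the TCP to the fingertips, in mm); z points along the fingers, y is the direction in which the jaws open and shut (so a half turn about z gives the same grasp; the last joint's range is limited). The gripper opens to 88 mm and grips with 3 to 60 N. Pads are 20 mm wide; open, the fingers measure 115 mm over their backs; the gripper's body (75 mm by 178 mm) begins 61 mm behind the grasp point.
Start: joints at [-1.154, 0.423, 1.63, -0, 1.089, -0.019], TCP at [263.85, -566.559, 302.675] pointing down, gripper open.
Joint ranges: [-3, 3], [-0.9, 2.11], [0.09, 2.58], [-1.31, 4.45], [0.11, 2.69], [-2.54, 2.54]. Speed limits (rad/s): [2.39, 2.39, 3.01, 3.14, 3.14, 3.14].

## Interface

Orientations are given as a unit quaternion [x, y, z, w].
In Python, from station import env, set_gripper, viewer, workorder gives the robot as it stands. Calls block until the motion is done:
- env.reach(position, orientation): joint-space move of the TCP to a pose.
- env.move_l(position, rot=None, rate=150, f_stop=None): straight line of the TCP; rot=None keeps the orientation; rate is the mean speed in mm/s. With f_stop (N) it stops when the force on the tool has changed by that much, and returns True; else False.
- env.move_joints(angles): joint-space move.
- set_gripper(opening): finger opening in mm; the grip force is fixed at half the most; returns when the fingers have stopped.
- env.hold(seconds).
- env.ik(position, orientation): joint angles nearest the present ones, or None.
- env.read_state(): the state.
- viewer.camera(name): name is "scene" or "side" or "wrist"; returns the picture (384x512x3 uint8, blue, green, red); there is no depth.
- viewer.camera_params(name): a dict with "fx", "fy", "cx", "cy" (pixels), "pose" (4x4, takes a point from camera to world coordinates); the wrist camera has in their place "tool_from_camera" (4x4, takes a point from camera to tool coordinates, whose origin is the TCP and whose axes are the flange's). Camera axes: x right, y up, looking along -z (the intrinsics and any distortion apply to the point x, -y, -z); pixel columns grow to the right and rows downward; lengths in mm; the calibration is good to about 2 mm. The wrist camera is an equidistant fisheye: a pixel r from the principal point sees the ray r / f radians off the axis. A picture is of the moment at which its call begins: read the wrist's pose just before it. camera_params takes no time and is no camera call.
A pose or a line that the arm cannot do raises env.IKError and nothing moves.
- workorder.sign_off(): hands the job in, once; it reports no verdict.
The state is a dict: "time_s": time; "qpos": joint angles; "dq": joint speeds; "tau": joint torques, N m; "tool_pos": TCP position; "orientation": TCP orientation; "force": force on the tool from outside, world axes, zero at the start; "wrist_torque": the same for the moment, N m; "width": finger opening in mm.
Only numpy, scipy, OpenCV 4.12 (cv2) and the standard library are available. Lean on these libraries where they do the work, as an engineer would, in place of code of your own. Each camera call takes 0.05 s, during which the arm holds its last target. There are 200 camera calls.

## Working session

There is one attempt and no reset: what is moved stays moved. The work goes in short steps, each a Python script; the robot and the scene stay as the last script left them, time stands still between calls to the robot, and variables do not carry over. Pictures are saved under pics/ and viewed, about 8 in all and at most 12, crops included, and the job is handed in when it is done.

```bash
ls; mkdir -p pics
python3 - <<'E'
from station import env, set_gripper, viewer, workorder
import cv2, numpy as np
a=viewer.camera("scene"); b=viewer.camera("side")
cv2.imwrite("pics/scene0.png",a); cv2.imwrite("pics/side0.png",b)
cv2.imwrite("pics/scene1.png",cv2.resize(a,(800,600),interpolation=2)); cv2.imwrite("pics/side1.png",cv2.resize(b,(800,600),interpolation=2))
np.set_printoptions(precision=4,suppress=True)
for n in("scene","side","wrist"): print(n,viewer.camera_params(n))
s=env.read_state(); print(s)
E
```

```text
pics
scene {'fx': 420.4550551615479, 'fy': 420.4550551615479, 'cx': 262.1895357079465, 'cy': 195.8778653163301, 'pose': array([[ -0.7278,   0.3479,  -0.5909, -39.4183],
       [ -0.6857,  -0.3805,   0.6205, 722.4196],
       [ -0.009 ,   0.8568,   0.5155, 531.657 ],
       [  0.    ,   0.    ,   0.    ,   1.    ]])}
side {'fx': 457.19418795006595, 'fy': 457.19418795006595, 'cx': 253.72456133048107, 'cy': 181.99716902358173, 'pose': array([[ -0.4033,  -0.8062,   0.4328, 880.3445],
       [  0.915 ,  -0.35  ,   0.2006, 390.7394],
       [ -0.0103,   0.477 ,   0.8789, 941.8584],
       [  0.    ,   0.    ,   0.    ,   1.    ]])}
wrist {'fx': 297.3186396354542, 'fy': 297.3186396354542, 'cx': 255.63181486156938, 'cy': 188.6095771187454, 'tool_from_camera': array([[  0.0004,   0.9566,   0.2915,  80.2904],
       [  1.    ,  -0.0005,   0.0005,  -0.6539],
       [  0.0006,   0.2915,  -0.9566, -83.3745],
       [  0.    ,   0.    ,   0.    ,   1.    ]])}
{'time_s': 0.1, 'qpos': array([-1.154 ,  0.4238,  1.6306,  0.    ,  1.0886, -0.019 ]), 'dq': array([-0.002 , -0.002 , -0.0049, -0.0011, -0.0006,  0.0006]), 'tau': array([  0.0014, -54.5611, -27.4321,   0.0647,   0.0189,  -0.    ]), 'tool_pos': array([ 263.6987, -566.2375,  301.9844]), 'orientation': array([ 0.9764,  0.2162, -0.0001, -0.0007]), 'force': array([0.5175, 0.3944, 0.3047]), 'wrist_torque': array([-0.0321, -0.0371,  0.0498]), 'width': 87.7672429855313}
```

View pics/scene1.png

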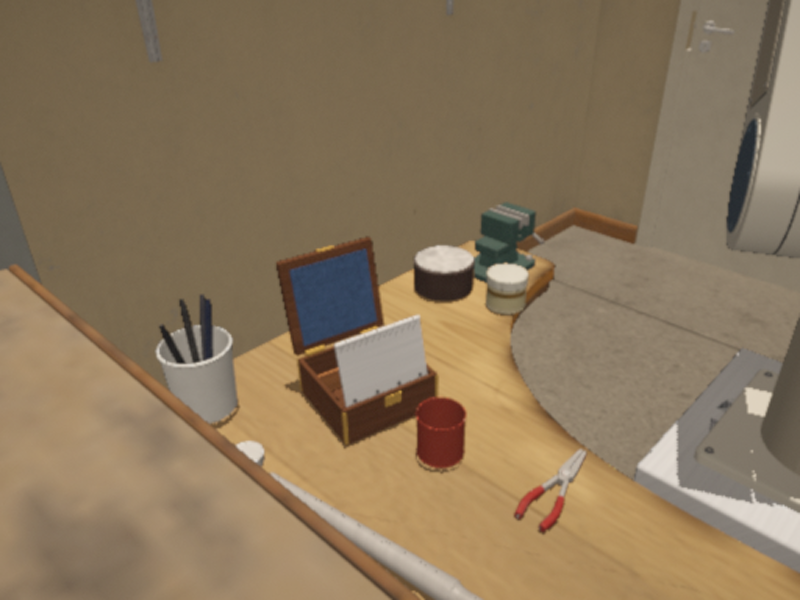

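View pics/side1.png

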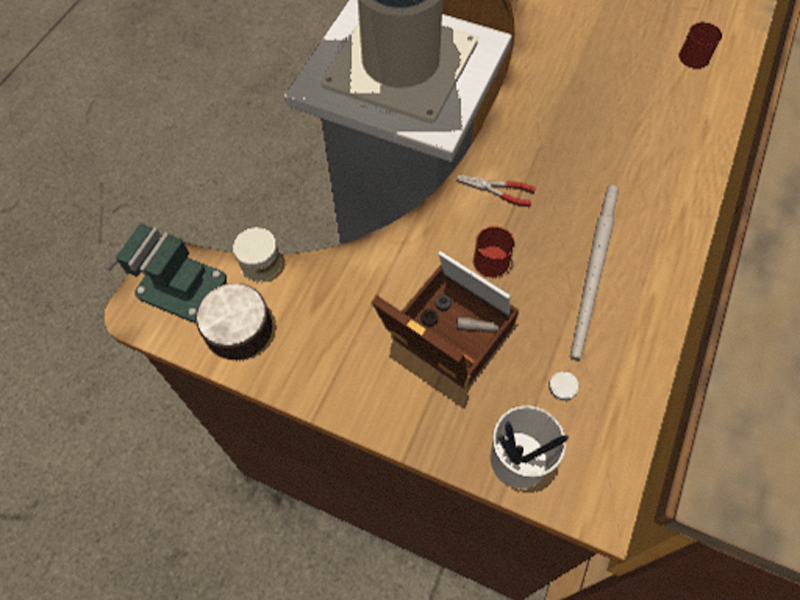

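The scene view shows the case: front-left bottom corner about (346,440), cover top corners at (280,265) and (372,240). In the side view the case is centred about (455,320) and the red tin is close in front of it at (494,252). I'll take enlarged crops.

Run:
```python
import cv2
def crop(f,x0,y0,w,h,k,o):
    a=cv2.imread(f)[y0:y0+h,x0:x0+w]; a=cv2.resize(a,None,fx=k,fy=k,interpolation=cv2.INTER_CUBIC)
    for i in range(0,w,10):
        cv2.putText(a,str(x0+i),(i*k,10),0,.35,(0,255,255),1); cv2.line(a,(i*k,12),(i*k,20),(0,255,255),1)
    for j in range(0,h,10):
        cv2.putText(a,str(y0+j),(0,j*k+4),0,.35,(0,255,255),1); cv2.line(a,(24,j*k),(32,j*k),(0,255,255),1)
    cv2.imwrite(o,a)
crop("pics/scene0.png",165,145,145,145,4,"pics/c1.png")
crop("pics/side0.png",230,140,120,110,5,"pics/c2.png")
```

```text
(no output)
```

View pics/c1.png

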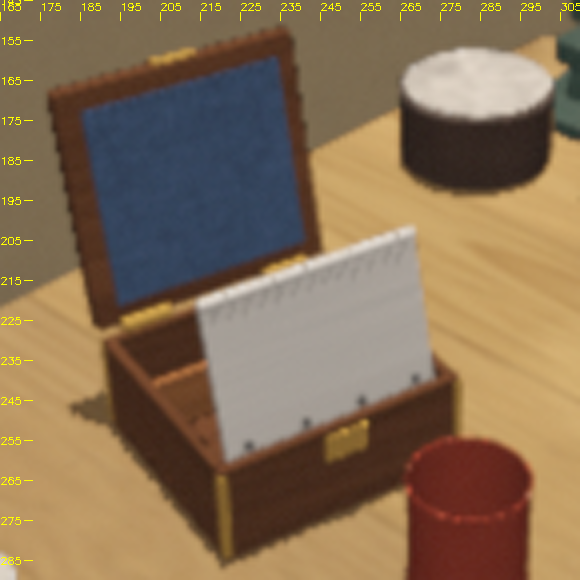

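View pics/c2.png

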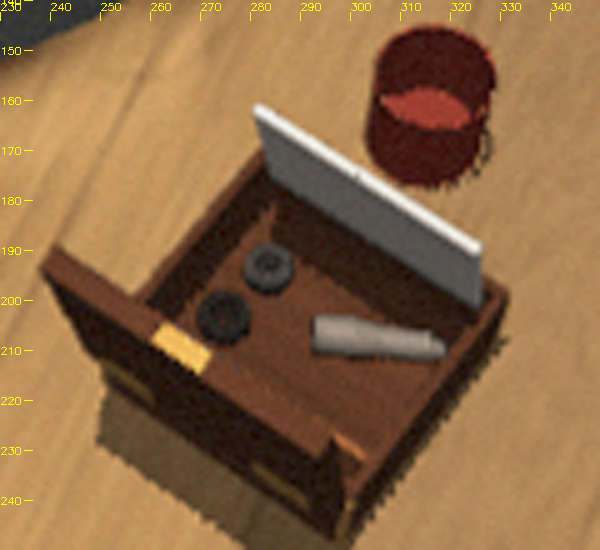

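```bash
cat > fit.py <<'E'
import numpy as np
from scipy.optimize import least_squares
from station import viewer
P={n:viewer.camera_params(n) for n in("scene","side")}
def proj(n,p):
    c=P[n]; T=np.linalg.inv(c["pose"]); q=T[:3,:3]@p+T[:3,3]
    return np.array([c["cx"]+c["fx"]*q[0]/-q[2], c["cy"]-c["fy"]*q[1]/-q[2]])
fl=lambda r,y:lambda f,c:np.array([-53+r*np.cos(f),y,40+r*np.sin(f)])
cv=lambda r,y,n:lambda f,c:np.array([62-r*np.cos(c)+n*np.sin(c),y,54+r*np.sin(c)+n*np.cos(c)])
pt=lambda *p:lambda f,c:np.array(p,float)
O=[("scene",pt(-62,65,0),221.2,286.2),("scene",pt(-62,65,52),219.5,262.5),("scene",pt(-62,-65,52),279.5,238.8),
("scene",pt(62,65,52),191,228.8),("scene",fl(86,56),214.2,220),("scene",fl(86,-56),268.2,202.5),
("scene",cv(124,65,0),177.5,168.2),("scene",cv(124,-65,0),237.5,151.8),
("side",fl(86,-56),281,160.6),("side",fl(86,56),326.2,189),("side",pt(-62,65,52),331.8,198.6),
("side",cv(124,-65,0),242.4,189),("side",cv(124,-65,12),238,194),("side",cv(124,65,0),297,227),("side",pt(62,65,0),298.6,249)]
def W(v,p): c,s=np.cos(v[2]),np.sin(v[2]); return np.array([v[0]+c*p[0]-s*p[1],v[1]+s*p[0]+c*p[1],p[2]])
res=lambda v:np.concatenate([proj(n,W(v,g(v[3],v[4])))-[a,b] for n,g,a,b in O])
if __name__=="__main__":
    np.set_printoptions(precision=2,suppress=True)
    best=min((least_squares(res,[600,y0,w0,1.5,1.6],loss="soft_l1") for w0 in(-.3,.3) for y0 in (0,200)),key=lambda r:r.cost)
    print(best.x,best.cost); print(res(best.x).reshape(-1,2))
    # objects: ray at plane
    def ray(n,u,v,z):
        c=P[n]; d=c["pose"][:3,:3]@[(u-c["cx"])/c["fx"],-(v-c["cy"])/c["fy"],-1]; o=c["pose"][:3,3]; return o+d*(z-o[2])/d[2]
    print("red rim", ray("side",317,157,58), ray("scene",165+468/4,145+478/4,58))
    print("salve", ray("side",255/1.5625,246/1.5625,56)); print("block",ray("side",232/1.5625,313/1.5625,53)); print("pencup",ray("side",530/1.5625,440/1.5625,90)); print("rtin",ray("side",564/1.5625,385/1.5625,13))
E
python3 fit.py
```

```text
[453.87 283.64  -0.24 -23.79  -4.49] 5.783944076063928
[[ 0.18 -0.96]
 [ 0.13  0.55]
 [ 0.86 -0.57]
 [-1.21 -0.04]
 [-0.22 -0.04]
 [-0.1  -1.62]
 [-0.32 -0.52]
 [ 0.17 -0.77]
 [ 0.77  0.02]
 [ 0.72  0.34]
 [ 1.4  -0.88]
 [-1.28 -0.45]
 [-0.67 -0.43]
 [ 0.56 -0.05]
 [ 0.14  0.25]]
red rim [329.13 294.37  58.  ] [321.61 295.75  58.  ]
salve [467.92 -26.18  56.  ]
block [574.98  -3.52  53.  ]
pencup [592.63 431.11  90.  ]
rtin [475.05 452.71  13.  ]
```

The fit is good: residuals of about 1 px, case at (454, 284), yaw -0.24, flap about 1.34, cover about 1.79. Both angles are within their ranges. Next I'll close the fingers, go in front of the flap and fold it.

```bash
cat > h.py <<'E'
import numpy as np, cv2
from scipy.spatial.transform import Rotation as R
from station import env, set_gripper, viewer, workorder
X,Y,A=453.87,283.64,-.24
ex=np.array([np.cos(A),np.sin(A),0]); ey=np.array([-np.sin(A),np.cos(A),0]); ez=np.array([0,0,1.])
Q=R.from_matrix(np.c_[-ex,ey,-ez]).as_quat()
def tip(x,z,y=0): # case x,y,z of fingertip centre -> TCP
    return np.array([X,Y,0])+x*ex+y*ey+(z+env.tips_ahead)*ez
def st(m=""):
    s=env.read_state(); d=s["tool_pos"]-[X,Y,env.tips_ahead]
    print(m,"t %.2f tip x %.1f y %.1f z %.1f F"%(s["time_s"],d@ex,d@ey,d[2]),(np.c_[ex,ey,ez].T@s["force"]).round(1))
E
python3 - <<'E'
from h import *
print(env.tips_ahead)
for p in(tip(-80,200),tip(0,45),tip(135,215),tip(135,158),tip(-35,66)): print(env.ik(p,Q))
set_gripper(0); env.reach(tip(-78,200),Q); st("above")
env.move_l(tip(-78,103),rate=150); st("low")
def a(t,r=65): return tip(-53+r*np.cos(t)-2*np.sin(t)-10,40+r*np.sin(t)+2*np.cos(t))
env.move_l(a(1.4),rate=80); st("near")
for t in np.arange(1.25,.05,-.15): env.move_l(a(t),rate=80); st("%.2f"%t)
print(env.move_l(a(-.12),rate=40,f_stop=15)); st("down")
cv2.imwrite("pics/s2.png",viewer.camera("side")); cv2.imwrite("pics/s3.png",viewer.camera("scene"))
E
```

```text
80.0
[ 6.52882059e-01  2.45975640e-01  1.95657981e+00 -4.44089210e-16
  9.39037208e-01 -6.77914268e-01]
[ 5.36317663e-01  5.67514465e-01  1.92261859e+00 -4.44089210e-16
  6.51459596e-01 -7.94478664e-01]
[ 3.87409351e-01  4.48598540e-01  1.60850627e+00 -4.44089210e-16
  1.08448785e+00 -9.43386975e-01]
[ 3.87409351e-01  5.15166351e-01  1.64728304e+00 -4.44089210e-16
  9.79143258e-01 -9.43386975e-01]
[ 5.84328211e-01  5.05926323e-01  1.97031444e+00 -4.44089210e-16
  6.65351893e-01 -7.46468116e-01]
above t 4.52 tip x -77.5 y -0.2 z 200.0 F [0.  0.4 0.2]
low t 5.32 tip x -77.6 y 0.3 z 103.4 F [-0.2  0.5 -0.1]
near t 5.77 tip x -53.3 y -0.0 z 104.7 F [-0.3 -0.   0.1]
1.25 t 6.04 tip x -44.1 y -0.1 z 102.1 F [ 0.  -0.7  0.5]
1.10 t 6.32 tip x -34.9 y -0.0 z 98.6 F [-0.4  0.  -0.2]
0.95 t 6.59 tip x -26.5 y -0.1 z 93.7 F [-0.9  0.3 -0.3]
0.80 t 6.87 tip x -18.9 y -0.1 z 87.7 F [0.4 0.6 1.2]
0.65 t 7.14 tip x -12.3 y -0.1 z 80.5 F [-1.   0.3  0.1]
0.50 t 7.42 tip x -6.8 y -0.1 z 72.5 F [0.3 0.4 0.2]
0.35 t 7.69 tip x -2.6 y -0.2 z 63.6 F [ 0.1  0.1 -0.3]
0.20 t 7.97 tip x 0.2 y -0.2 z 54.3 F [ 0.1  0.2 -0.7]
True
down t 8.38 tip x 1.7 y 0.4 z 42.1 F [-1.5 -3.  14.4]
```

The contact stop came at z = 42.1, where the flap's face should lie when it is down (42). I'll lift clear and look.

Run:
```python
from h import *
env.move_l(tip(0,60),rate=80); env.move_l(tip(0,225),rate=200); env.move_l(tip(135,225),rate=200); st()
a=viewer.camera("side")[140:260,220:350]; b=viewer.camera("scene")[145:290,165:310]
cv2.imwrite("pics/f.png",np.hstack([cv2.resize(a,(400,370)),cv2.resize(b,(370,370))]))
```

```text
t 10.66 tip x 134.2 y -0.3 z 224.1 F [-0.1  0.2  0.5]
```

View pics/f.png

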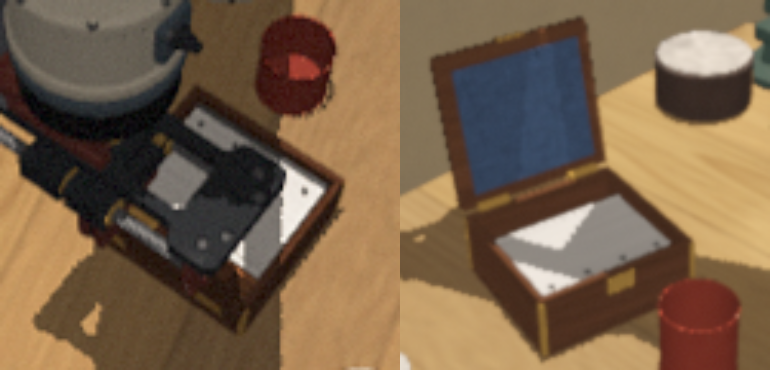

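The flap is flat inside the rim, and the case's front corner is at about (222, 285), so the case hasn't moved. Now the cover.

Run:
```python
from h import *
def a(t,r=105): return tip(62-r*np.cos(t)+12*np.sin(t)+10,54+r*np.sin(t)+12*np.cos(t))
print("hit",env.move_l(tip(135,158),rate=150,f_stop=10)); st("low")
if not env.move_l(a(1.57),rate=60,f_stop=25):
    st("1.57")
    for t in np.arange(1.42,.05,-.15):
        h=env.move_l(a(t),rate=80,f_stop=25); st("%.2f"%t)
        if h: print("HIT"); break
    else:
        print(env.move_l(a(-.1),rate=40,f_stop=20)); st("down")
        env.move_l(tip(-33,85),rate=80); env.move_l(tip(-33,220),rate=200)
        env.reach(tip(-150,260,-250),Q); st("away")
a=viewer.camera("side")[130:260,220:360]; b=viewer.camera("scene")[145:305,150:310]
cv2.imwrite("pics/g.png",np.hstack([cv2.resize(a,(400,370)),cv2.resize(b,(370,370))]))
```

```text
hit False
low t 11.36 tip x 135.0 y 0.3 z 158.5 F [ 0.5 -0.6  0.6]
1.57 t 12.36 tip x 83.5 y -0.2 z 158.6 F [ 0.  -0.3  1.4]
1.42 t 12.71 tip x 67.3 y -0.1 z 159.4 F [-0.7  0.2  0.5]
1.27 t 13.06 tip x 51.6 y -0.0 z 157.7 F [-0.7  0.1 -0.5]
1.12 t 13.41 tip x 36.2 y -0.1 z 153.5 F [ 0.7 -0.5  0.1]
0.97 t 13.76 tip x 21.7 y -0.2 z 147.0 F [-0.   0.5  0.5]
0.82 t 14.11 tip x 8.4 y -0.2 z 138.5 F [-0.9  1.6  0.1]
0.67 t 14.46 tip x -3.5 y -0.3 z 128.1 F [0.4 0.2 0.2]
0.52 t 14.81 tip x -13.8 y -0.2 z 116.0 F [-0.1  0.6 -0.5]
0.37 t 15.16 tip x -22.0 y -0.2 z 102.7 F [-0. -1. -0.]
0.22 t 15.51 tip x -28.1 y -0.2 z 88.3 F [ 0.3 -0.9  0.5]
0.07 t 15.86 tip x -32.1 y -0.2 z 73.0 F [ 0.4  0.1 -0.2]
True
down t 16.18 tip x -32.3 y 0.4 z 66.2 F [-2.4 -2.  13.7]
away t 18.49 tip x -149.2 y -249.4 z 260.2 F [0.2 0.4 0.3]
```

View pics/g.png

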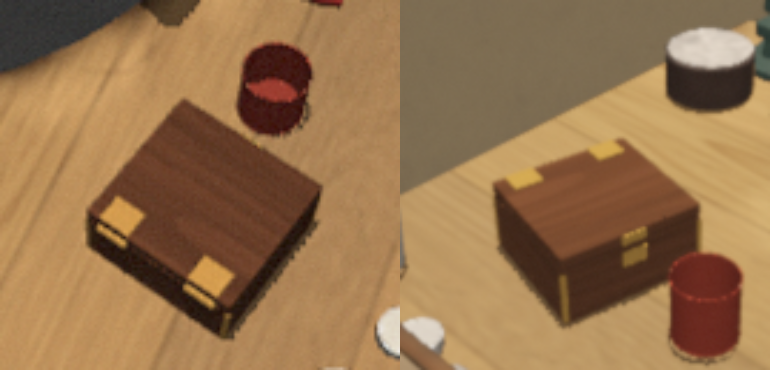

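The cover is shut: the contact stop came at z = 66.2, against 66 expected. The red tin and the case are where they were.

```bash
python3 -c "
from h import *
workorder.sign_off(); st('done')"
```

```text
the job is handed in; nothing more can be done
the job is handed in; nothing more can be done
```

The case is closed and the job is handed in. With the closed fingers I pushed the aluminium flap down flat, then swung the wooden cover shut over it, and moved the arm clear. The last motion ended at 18.5 s on the robot's clock.

- **Flap:** it stopped against the fingers at z = 42.1 mm, where 42 mm is expected when it is down. The picture showed it flat inside the rim.
- **Cover:** it stopped at z = 66.2 mm, where 66 mm is expected when shut. The final picture showed it closed.
- **Case and surroundings:** the case and the red tin look unmoved. I did not compare the other objects in detail, but the arm's path stayed clear of them.
- **Forces:** readings stayed under about 2 N between moves and reached about 15 N at the two end stops.

No check failed or disagreed. The small parts were not visible after the flap came down.

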